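# Aim the rechargeable lamp at the bowls

## Task

The power is out and supper is about to be dished up: swivel and tilt the head of the rechargeable lamp so that its light panel points straight at the middle of the mouth of the top blue bowl. Then let go of it, and leave the bowls and everything else on the table where they stand.

Things in the scene. Friction and masses are not known exactly. Their poses are not given: they have to be found in the camera images.
- lamp: Foot of the rechargeable lamp: grey round foot 130 mm across and 22 mm high with a 28 mm steel post, fastened to the table (it never moves). Origin: centre of the underside, on the swivel axis (vertical, through the post). The frame's x axis is the horizontal direction the head faces when the swivel joint reads 0; z up.
- lamp_swivel (a joint): Swivel of the lamp head about the vertical post axis, rad. 0: head faces along the foot's x axis; positive turns it to the left (anticlockwise from above). Range -1.75 to 1.75. Stiff (about 0.12 N m of friction), stays where it is left; free of any spring.
- lamp_tilt (a joint): Tilt of the lamp head about a horizontal axis that crosses the swivel axis 140 mm above the table, rad. 0: the panel stands upright and shines level; positive leans its top forward, so that it shines downward by that angle; negative shines upward. Range -0.6 to 0.9. Stiff (about 0.3 N m of friction), stays where it is left.
- lamp_grip (a point): Middle of the lamp's handle: round steel bar 12 mm thick, 132 mm long, on two legs above the head, parallel to the tilt axis and 145 mm from it, 45 mm above the panel's top edge; can be pinched from above and rolls between the pads as the head tilts. Its axes turn with the head: x the way it shines, y along the bar to the head's left, z from tilt axis to bar.
- lamp_lens (a point): Middle of the light panel's front face (a flat grey box 150 mm wide, 80 mm high, 24 mm thick, with two round white lamps side by side in front and black vent lines behind). 60 mm from the tilt axis along the head's z and 13 mm forward of it. x axis: the way the lamp shines, y: to the head's left, z: up along the panel.
- bowls_mouth (a point): Centre of the mouth of the top bowl, in the plane of its rim, 79 mm above the table: what the lamp has to point at.
- bowls: Nested stack of three blue plastic bowls, 150 mm across the rims, 79 mm high in all, standing loose on the table to the left or right beyond the lamp. It stays in one piece. Origin: centre of the underside.
- jar: Glass sugar jar with a screw-top steel lid, 80 mm across, 115 mm high, loose. Origin: centre of the underside. It stands on the other side from the bowls. Leave it.
- mug: Stainless steel mug, 80 mm across, 85 mm high, loose. Origin: centre of the underside. Leave it.
- spoon: Wooden spoon 260 mm long, lying on the table, loose. Origin: under the middle. Leave it.
- scoop: Yellow plastic scoop about 150 mm long and 30 mm high, lying beyond the lamp, loose. Origin: under its middle. Leave it.

How it is judged:
At the end, for the whole second after the job is handed in: The line straight out of the panel's middle passes the centre of the top bowl's mouth, in front of it, by under 35 mm sideways and under 35 mm up or down (panel axes); the head is at rest; the bowls are within 20 mm and the jar, mug, spoon and scoop within 30 mm of where they began (y of bowls_mouth in the frame of lamp_lens between -0.035 and 0.035 m and z of bowls_mouth in the frame of lamp_lens between -0.035 and 0.035 m and x of bowls_mouth in the frame of lamp_lens above 0.1 m and velocity of joint lamp_swivel between -0.05 and 0.05 rad/s and velocity of joint lamp_tilt between -0.05 and 0.05 rad/s and distance of bowls from where it was at the start of the episode below 0.02 m and distance of each of jar, mug, spoon, scoop from where it was at the start of the episode below 0.03 m); the robot touches nothing.
It fails at once if the bowls are moved more than 20 mm (distance of bowls from where it was at the start of the episode above 0.02 m).
It fails at once if the jar, mug, spoon or scoop is moved more than 30 mm (distance of any of jar, mug, spoon, scoop from where it was at the start of the episode above 0.03 m).
It also fails if it takes over 38 s, if anything falls off the work surface, if the arm or the gripper's body presses on something with over 40 N, if the wrist force passes 120 N, or if a joint passes its speed limit or range.

## Robot

A 6-joint arm with a two-finger parallel gripper is mounted at the origin on the work surface. World frame = base frame: x ahead of the robot, y to its left, z up, the work surface at z = 0. Lengths are in m, angles in rad, forces in N, time in s.
With the tool pointing down it reaches from about 0.325 to 0.925 m from the base axis. Payload 3.1 kg.
Tool frame: the origin (TCP) lies midway between the tips of the shut fingers; the grasp point (between the pads) lies 19 mm behind it; z points along the fingers, y is the line along which they close (so a half turn about z gives the same grasp; the last joint's range is limited). The gripper opens to 85 mm and grips with 20 to 120 N. Pads are 22 mm wide; open, the fingers measure 114 mm over their backs; the gripper's body (76 mm by 85 mm) begins 54 mm behind the grasp point. The pads swing forward as they close: fully open they stand 13 mm farther back than shut.
Start: joints at [-0.112, 0.217, 1.613, -0, 1.311, -0.112], TCP at [0.625, 0, 0.231] pointing down, gripper open.
Joint ranges: [-2.75, 2.75], [-0.78, 2.1], [0.31, 2.55], [-1.13, 4.27], [0.13, 2.63], [-2.58, 2.58]. Speed limits (rad/s): [2.79, 2.79, 3.14, 3.14, 3.14, 3.14].

## Interface

Orientations are given as a 3x3 rotation matrix whose columns are the frame's x, y, z axes.
In Python, from station import observe, grab_frame, finish_job gives the robot as it stands.
- The arm moves only by the shell command python3 -m pendant 'ROWS' [FORCE]. ROWS is JSON, a list of rows, each a list of 7 numbers: the turn, a rotation vector about the tool's x, y, z in rad, then the shift along the tool's x, y, z in mm, then the opening, from 0 (shut) to 1 (fully open). In form: [[ax, ay, az, tx, ty, tz, jaw], ...]. A call has 1 to 10 rows; each row is the pose to reach, as a shift and turn from the pose commanded when the call began, along the tool's axes at that moment; what a row does not reach only later rows make up. A row lasts 1/10 s, in which the tool goes at most 50 mm and 8.59 degrees, less where a joint would pass 70% of its speed; a pose out of reach is approached as far as the arm can. A call with a gripper value outside its range is refused whole. The fingers move at their own pace and stop on an object; FORCE is the grip in N (left out, the last holds). Time passes only in rows, so rows that repeat a pose let the fingers close. It gives the time, the measured TCP pose, the force, the opening and the grip force at its end, in the units of the state.
- observe(): the state, without advancing time (a new reading comes with each control period).
- grab_frame(name): name is "scene" or "side" or "wrist"; returns a dict with "img" (384x512x3 uint8, red, green, blue), "vertical_fov" (degrees; the focal length in pixels is half the picture's height over the tangent of half this angle, whatever the lens; pixels are square), "cx", "cy" (the principal point, pixels), "k1" (the pictures are not rectified: a ray, as slopes to the right and down, at radius r is drawn at 1 + k1 r^2 times it, then the intrinsics apply), "extrinsics" (4x4, takes a point from camera to world coordinates); the wrist camera has in their place "T_tool_cam" (4x4, takes a point from camera to tool coordinates, whose origin is the TCP and whose axes are the flange's). Camera axes: x right, y down, z forward; pixel columns grow to the right and rows downward; lengths in m; the calibration is good to about 2 mm. A picture is of the moment at which its call begins: read the wrist's pose just before it. There is no depth.
- finish_job(): hands the job in; it is judged then, once.
The state is a dict: "t": time; "qpos": joint angles; "joint_vel": joint speeds; "tau": joint torques, N m; "eef_pos": TCP position; "orientation": TCP orientation; "force": force on the tool from outside, world axes, zero at the start; "moment": the same for the moment, N m; "opening": finger opening in m; "grasp_force": force on a finger pad.
Only numpy, scipy, OpenCV 4.12 (cv2) and the standard library are available. Lean on these libraries where they do the work, as an engineer would, in place of code of your own. Each camera call takes 0.05 s, during which the arm holds its last target. There are 200 camera calls.

## Working session

There is one attempt and no reset: what is moved stays moved. The work goes in short steps, Python scripts to look and compute and a shell command to move; the robot and the scene stay as the last step left them, time stands still between calls to the robot, and variables do not carry over. Pictures are saved under pics/ and viewed, at most 10 in all, crops included, and the job is handed in when it is done.

```bash
mkdir -p pics; cat > h.py <<'E'
import numpy as np, cv2
from station import observe, grab_frame, finish_job
def grab(name):
    s=observe(); f=grab_frame(name); im=f["img"]; h=im.shape[0]
    F=h/2/np.tan(np.radians(f["vertical_fov"])/2)
    K=np.array([[F,0,f["cx"]],[0,F,f["cy"]],[0,0,1]])
    if "extrinsics" in f: T=np.array(f["extrinsics"])
    else:
        B=np.eye(4);B[:3,:3]=s["orientation"];B[:3,3]=s["eef_pos"];T=B@np.array(f["T_tool_cam"])
    return dict(img=im,K=K,k1=f["k1"],T=T)
def D(c): return np.array([c["k1"],0,0,0,0.])
def ray(c,uv):
    p=cv2.undistortPoints(np.array(uv,float).reshape(-1,1,2),c["K"],D(c)).reshape(-1,2)
    d=np.c_[p,np.ones(len(p))]@c["T"][:3,:3].T
    return c["T"][:3,3],d/np.linalg.norm(d,axis=1)[:,None]
def plane(c,uv,z):
    o,d=ray(c,uv); return o+d*((z-o[2])/d[:,2])[:,None]
def proj(c,P):
    Ti=np.linalg.inv(c["T"]); q=np.array(P,float).reshape(-1,3)@Ti[:3,:3].T+Ti[:3,3]
    return cv2.projectPoints(q.reshape(-1,1,3),np.zeros(3),np.zeros(3),c["K"],D(c))[0].reshape(-1,2)
def tri(c1,u1,c2,u2):
    o1,d1=ray(c1,u1);o2,d2=ray(c2,u2);d1=d1[0];d2=d2[0]
    A=np.c_[d1,-d2];s=np.linalg.lstsq(A,o2-o1,rcond=None)[0]
    a=o1+s[0]*d1;b=o2+s[1]*d2
    return (a+b)/2,np.linalg.norm(a-b)
def save(c,name,box=None):
    im=c["img"]
    if box: im=im[box[1]:box[3],box[0]:box[2]]
    k=min(800/im.shape[1],600/im.shape[0]); cv2.imwrite("pics/"+name,cv2.resize(im,None,fx=k,fy=k,interpolation=cv2.INTER_CUBIC)[:,:,::-1])
E
python3 - <<'E'
from h import *
import pickle
for n in("scene","side"):
    c=grab(n);pickle.dump(c,open(n+".pkl","wb"));save(c,n+".png");print(n,c["T"].round(3).tolist(),c["k1"])
    hsv=cv2.cvtColor(c["img"],cv2.COLOR_RGB2HSV)
    m=cv2.inRange(hsv,(100,100,40),(130,255,255))
    _,_,st,ce=cv2.connectedComponentsWithStats(m);print([ (s.tolist()) for s in st[1:] if s[4]>60])
E
```

```text
scene [[0.301, 0.641, -0.706, 1.277], [0.954, -0.193, 0.231, -0.206], [0.012, -0.743, -0.67, 0.826], [0.0, 0.0, 0.0, 1.0]] -0.04529199172407238
[[144, 0, 55, 17, 778], [136, 262, 69, 62, 3380]]
side [[0.983, -0.117, 0.141, 0.402], [-0.182, -0.527, 0.83, -1.148], [-0.022, -0.842, -0.54, 0.944], [0.0, 0.0, 0.0, 1.0]] -0.0008093612051612356
[[298, 247, 52, 44, 1801]]
```

View pics/scene.png

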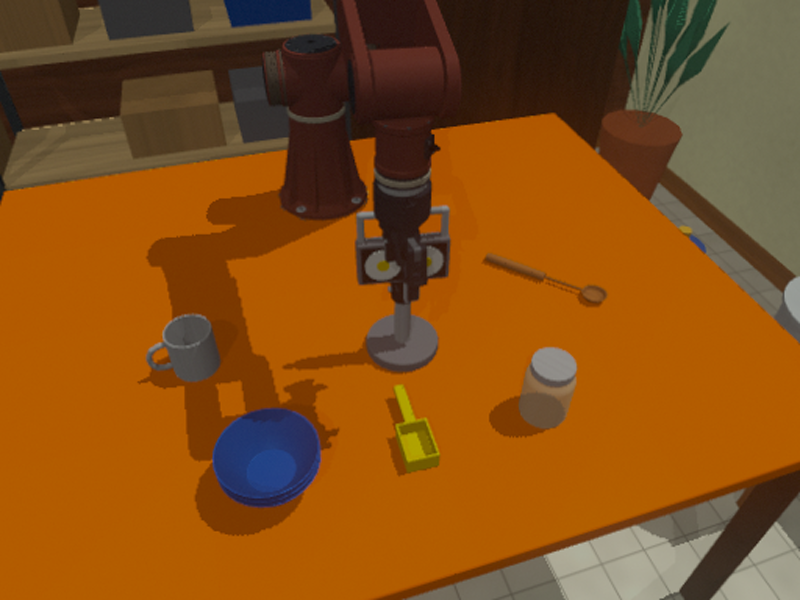

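View pics/side.png

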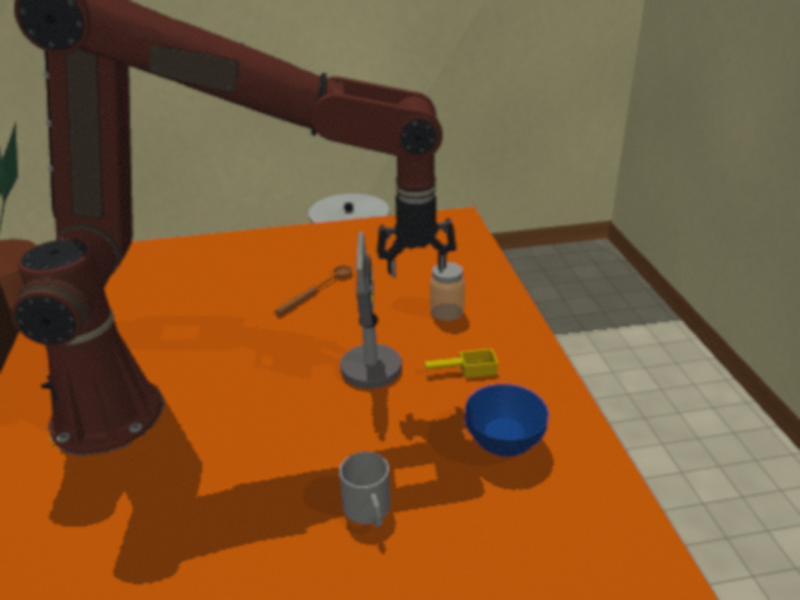

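The scene view shows the bowls at about (268,455), the foot at (402,342) and the handle bar from (357,212) to (448,208), partly behind the gripper. The side view shows the foot at (371,367), the bar top at (362,236) and the bowl at (506,420). The mug stands on the robot's right side of the lamp.

```bash
python3 - <<'E'
from h import *
import pickle
a=pickle.load(open("scene.pkl","rb"));b=pickle.load(open("side.pkl","rb"));k=512/800
R={}
for n,c,fb in(("scene",a,(355,315,450,375)),("side",b,(335,340,410,390))):
    hsv=cv2.cvtColor(c["img"],cv2.COLOR_RGB2HSV)
    m=cv2.inRange(hsv,(100,100,40),(130,255,255));m[:100]=0
    pts=cv2.findContours(m,0,cv2.CHAIN_APPROX_NONE)[0];p=max(pts,key=cv2.contourArea).reshape(-1,2)
    # upper half of outline = back rim; left/right extremes
    P=plane(c,p,0.079); 
    yc=np.median(p[p[:,0]<=p[:,0].min()+1][:,1]); u=p[p[:,1]<=yc+1]; Q=plane(c,u,0.079)[:,:2]
    A=np.c_[2*Q,np.ones(len(Q))];s=np.linalg.lstsq(A,(Q**2).sum(1),rcond=None)[0]
    print(n,"bowl",s[:2].round(4),"r",np.sqrt(s[2]+s[0]**2+s[1]**2).round(4))
    x0,y0,x1,y1=[int(v*k) for v in fb]
    g=np.zeros_like(m);g[y0:y1,x0:x1]=(hsv[y0:y1,x0:x1,1]<110)*255
    p=max(cv2.findContours(g,0,cv2.CHAIN_APPROX_NONE)[0],key=cv2.contourArea).reshape(-1,2)
    print(cv2.boundingRect(p)); 
    yb=np.median(p[p[:,0]==p[:,0].min()][:,1]); l=p[p[:,1]>=yb+3];Q=plane(c,l,0.0)[:,:2]  # front lower outline at z=0
    A=np.c_[2*Q,np.ones(len(Q))];s=np.linalg.lstsq(A,(Q**2).sum(1),rcond=None)[0]
    print(n,"foot",s[:2].round(4),"r",np.sqrt(s[2]+s[0]**2+s[1]**2).round(4))
for z in(.27,.28,.285):
    P=plane(a,np.array([[357,212],[448,208]])*k,z);print("bar",z,P.round(3).tolist(),np.linalg.norm(P[0]-P[1]))
print("side bar top",plane(b,np.array([[362,237]])*k,.285).round(3))
e=observe();print(e["eef_pos"],np.array(e["orientation"]).round(3).tolist(),e["opening"])
save(a,"lampA.png",(210,115,310,190));save(b,"lampB.png",(190,130,290,205))
E
```

```text
scene bowl [ 0.7407 -0.2305] r 0.0736
(235, 201, 45, 36)
scene foot [0.5254 0.0366] r 0.0618
side bowl [ 0.7366 -0.2343] r 0.07
(218, 217, 39, 31)
side foot [0.5289 0.0373] r 0.0603
bar 0.27 [[0.481, -0.025, 0.27], [0.511, 0.115, 0.27]] 0.1432656573436868
bar 0.28 [[0.496, -0.028, 0.28], [0.525, 0.109, 0.28]] 0.14068712048458767
bar 0.285 [[0.503, -0.03, 0.285], [0.532, 0.106, 0.285]] 0.13939785205503816
side bar top [[0.533 0.089 0.285]]
[6.24256186e-01 1.14565953e-04 2.30071745e-01] [[-0.0, 1.0, -0.002], [1.0, 0.0, 0.0], [0.0, -0.002, -1.0]] 0.08543275647614439
```

View pics/lampA.png

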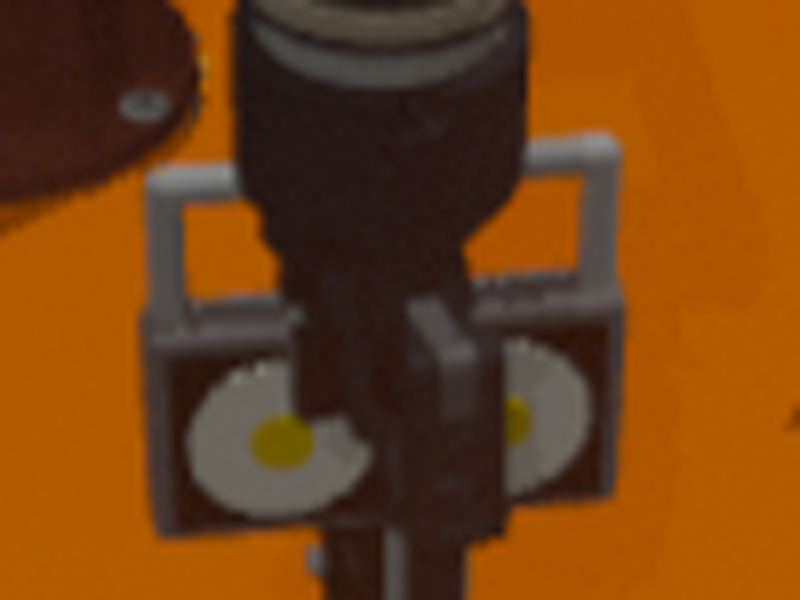

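View pics/lampB.png

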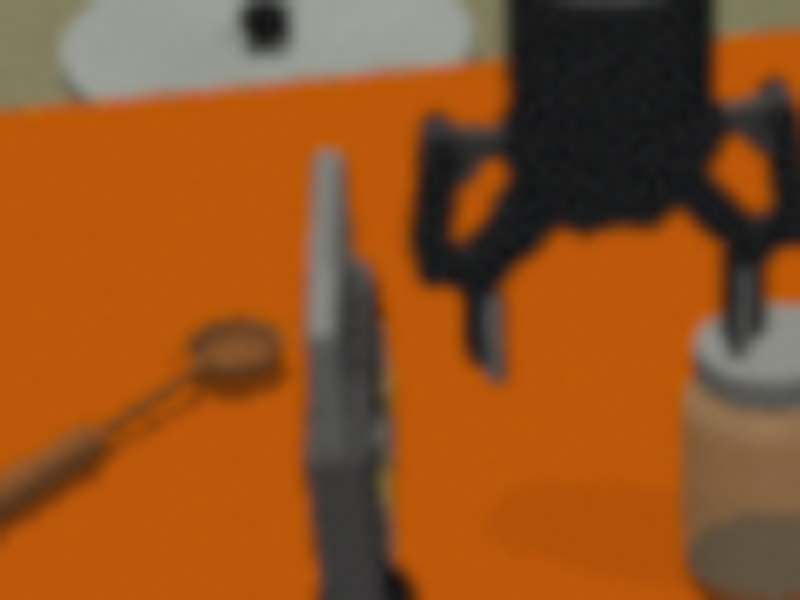

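The crops show the bar's ends in scene at crop (160,185) and (608,148), and its far end in the side view at crop (328,158). The head faces slightly towards -y and is almost upright.

```bash
python3 - <<'E'
from h import *
import pickle
from scipy.optimize import fsolve
a=pickle.load(open("scene.pkl","rb"));b=pickle.load(open("side.pkl","rb"))
A=lambda x,y:[[210+x/8,115+y/8]]
B=lambda x,y:[[190+x/8,130+y/8]]
far,e=tri(a,A(608,148),b,B(328,158));print("far",far.round(3),e)
P=plane(a,A(160,185),far[2])[0];print("near",P.round(3),np.linalg.norm(P-far),"side px crop",(proj(b,P)-[190,130])*8)
d=far-P;yaw=np.arctan2(-d[0],d[1]);mid=(P+far)/2;print("mid",mid,"yaw",yaw)
foot=np.array([.527,.037]);x=np.array([np.cos(yaw),np.sin(yaw)]);off=mid[:2]-foot
print("fwd",off@x,"lat",off@[-x[1],x[0]],"tilt~",np.arcsin(off@x/.145),"zexp",.14+.145*np.cos(np.arcsin(off@x/.145)))
bowl=np.array([.741,-.232]);v=bowl-foot;L=np.hypot(*v);ty=np.arctan2(v[1],v[0])
# lens at .14+.06cos-.013 sin ; line from lens at tilt t
f=lambda t:-(0.079-.14)*np.cos(t)-L*np.sin(t)+.06
t=fsolve(f,.3)[0];g=foot+.145*np.sin(t)*v/L
print("target yaw",ty,"L",L,"tilt",t,"bar target",g,.14+.145*np.cos(t),"range",L*np.cos(t)+.061*np.sin(t)-.013)
E
```

```text
far [0.533 0.104 0.285] 0.0008239775950195363
near [ 0.513 -0.029  0.285] 0.13438441752963967 side px crop [[321.58814203 333.50094721]]
mid [0.52288735 0.03760934 0.28460218] yaw -0.1483853164694041
fwd -0.004157540575679988 lat -5.377422588407504e-06 tilt~ -0.028676623828089064 zexp 0.28494038380093234
target yaw -0.8987814114398346 L 0.34373972711922607 tilt 0.3483544083732725 bar target [ 0.55781441 -0.001734  ] 0.2762906780161719 range 0.33091568734211585
```

```bash
python3 -m pendant '[[0,0,0,0,0,-50,1],[0,0,0,0,0,-100,1],[0,0,0.05,10,-30,-120,1],[0,0,0.1,25,-70,-120,1],[0,0,0.15,38,-101,-120,1],[0,0,0.15,38,-101,-120,1],[0,0,0.15,38,-101,-90,1],[0,0,0.15,38,-101,-60,1],[0,0,0.15,38,-101,-37,1],[0,0,0.15,38,-101,-37,1]]' 40
python3 - <<'E'
from h import *
c=grab("side");save(c,"s2.png",(170,90,310,195))
E
```

```text
t: 1.1
eef_pos: [0.5215, 0.0379, 0.2633]
orientation: [[0.149, 0.989, -0.009], [0.989, -0.149, 0.0], [-0.001, -0.009, -1.0]]
force: [-0.4, 1.4, -0.2]
opening: 0.0849
grasp_force: 0.0
```

View pics/s2.png

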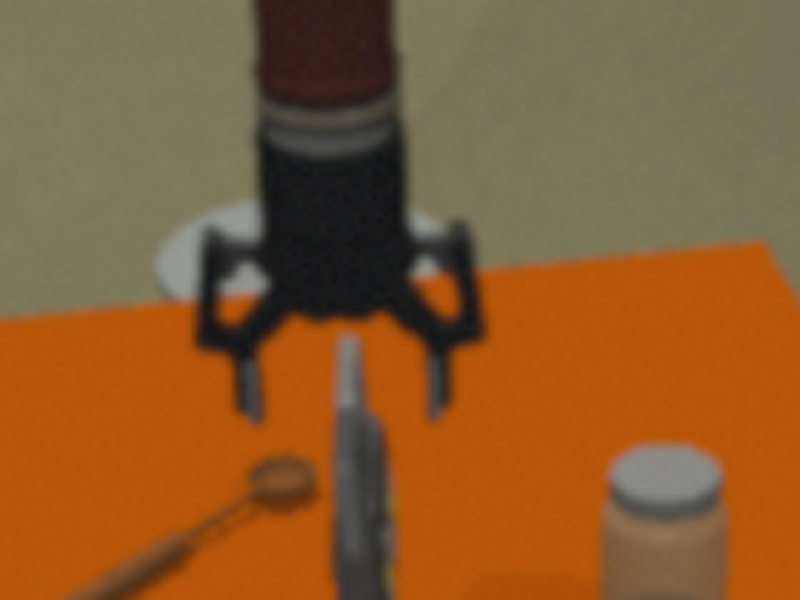

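The bar, at about (348,345), sits midway between the fingers at about (250,400) and (440,400). I can close now.

```bash
python3 -m pendant '[[0,0,0,0,0,0,0.5],[0,0,0,0,0,0,0],[0,0,0,0,0,0,0],[0,0,0,0,0,0,0],[0,0,0,0,0,0,0],[0,0,0,0,0,0,0],[0,0,0,0,0,0,0],[0,0,0,0,0,0,0]]' 40
```

```text
t: 1.95
eef_pos: [0.524, 0.0381, 0.269]
orientation: [[0.149, 0.989, 0.0], [0.989, -0.149, 0.0], [0.0, 0.0, -1.0]]
force: [-1.3, 0.7, 4.2]
opening: 0.0103
grasp_force: 39.1
```

```bash
python3 -m pendant '[[0,0,0.08,0,0,0,0],[0,0,0.16,0,0,0,0],[0,0,0.25,1,0,0,0],[0,0,0.34,1,0,0,0],[0,0,0.43,1,0,0,0],[0,0,0.52,1,0,0,0],[0,0,0.61,2,0,0,0],[0,0,0.69,2,0,0,0],[0,0,0.75,2,0,0,0],[0,0,0.75,2,0,0,0]]' 40
```

```text
t: 2.95
eef_pos: [0.5261, 0.0403, 0.269]
orientation: [[0.783, 0.622, 0.005], [0.622, -0.783, 0.001], [0.004, 0.003, -1.0]]
force: [3.2, 1.5, 0.9]
opening: 0.0106
grasp_force: 38.9
```

```bash
python3 -m pendant '[[0,0,0,0,6,0,0],[0,0,0,0,12,0.3,0],[0,0,0,0,18,0.9,0],[0,0,0,0,25,1.8,0],[0,0,0,0,32,3,0],[0,0,0,-1,39,4.6,0],[0,0,0,-1,46,6.5,0],[0,0,0,-1,53,8.7,0],[0,0,0,-1,53,8.7,0],[0,0,0,-1,53,8.7,0]]' 40
python3 - <<'E'
from h import *
c=grab("side");save(c,"s3.png",(180,110,380,260));import pickle;pickle.dump(c,open("side3.pkl","wb"))
c=grab("scene");save(c,"a3.png",(130,90,330,240));pickle.dump(c,open("scene3.pkl","wb"))
E
```

```text
t: 3.95
eef_pos: [0.5577, -0.0018, 0.2604]
orientation: [[0.783, 0.622, 0.003], [0.622, -0.783, 0.002], [0.003, 0.0, -1.0]]
force: [2.1, 3.4, 4.9]
opening: 0.0105
grasp_force: 41.0
```

View pics/a3.png

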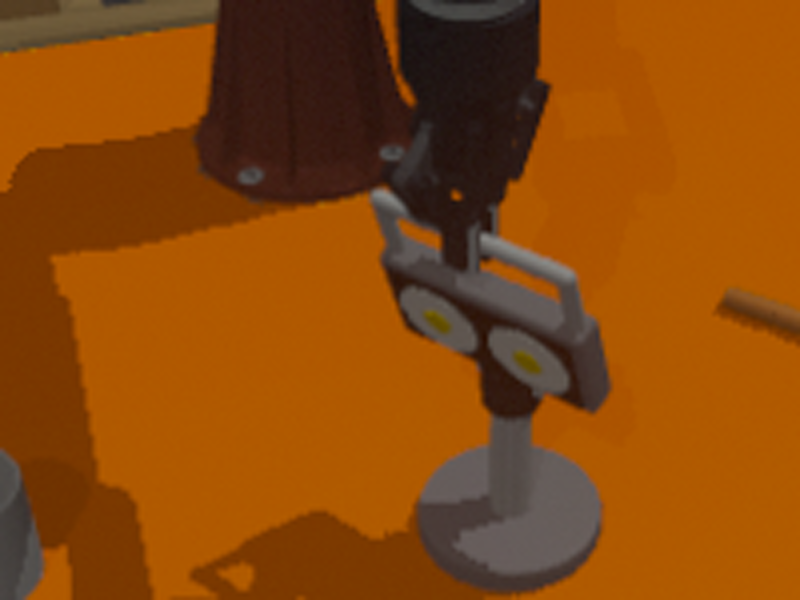

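The head has turned and leans forward with the bar still between the pads. Next I release, rise and check it.

```bash
python3 -m pendant '[[0,0,0,0,0,0,0.3],[0,0,0,0,0,0,0.6],[0,0,0,0,0,0,0.6],[0,0,0,0,0,0,0.6],[0,0,0,0,0,-30,0.6],[0,0,0,0,0,-70,0.6],[0,0,0,0,0,-110,0.6],[0,0,0,0,0,-150,0.6],[0,0,0,0,-50,-150,0.6],[0,0,0,0,-50,-150,0.6]]' 40
python3 - <<'E'
from h import *
import pickle
c=grab("side");save(c,"s4.png",(180,110,380,260));pickle.dump(c,open("side4.pkl","wb"))
c=grab("scene");save(c,"a4.png",(210,110,310,185));pickle.dump(c,open("scene4.pkl","wb"))
E
```

```text
t: 5.05
eef_pos: [0.5237, 0.0396, 0.4118]
orientation: [[0.781, 0.624, 0.002], [0.624, -0.781, 0.002], [0.003, -0.0, -1.0]]
force: [-0.6, 0.1, -0.3]
opening: 0.0508
grasp_force: 0.0
```

View pics/a4.png

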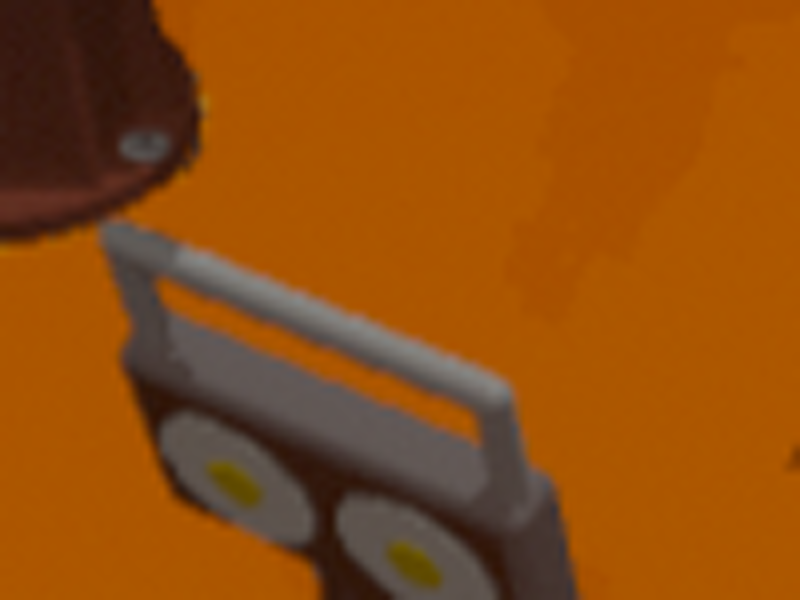

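View pics/s4.png

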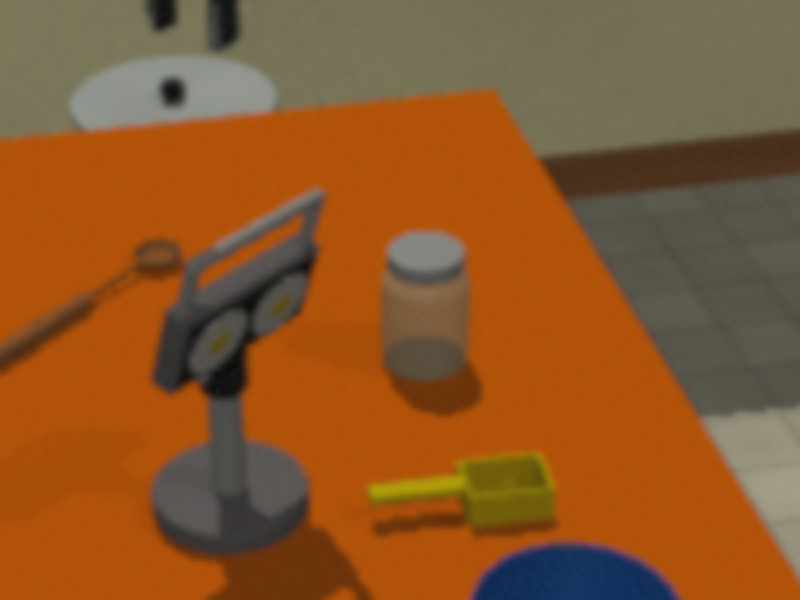

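Nothing touches the lamp now. Bar ends are at (115,235) and (500,388) in the scene crop, and (195,265) and (318,196) in the side crop. The yellow lamp centres are at (235,483) and (413,564) in the scene crop, and (217,344) and (282,305) in the side crop.

```bash
python3 - <<'E'
from h import *
import pickle
a=pickle.load(open("scene4.pkl","rb"));b=pickle.load(open("side4.pkl","rb"))
A=lambda x,y:[[210+x/8,110+y/8]]
B=lambda x,y:[[180+x/4,110+y/4]]
R={}
for n,p,q in(("barL",(500,388),(318,196)),("barR",(115,235),(195,265)),("eyeL",(413,564),(282,305)),("eyeR",(235,483),(217,344))):
    R[n],e=tri(a,A(*p),b,B(*q));print(n,R[n].round(4),round(e,4))
bowl=np.array([.739,-.232,.079]);foot=np.array([.527,.037,.14])
print("barlen",np.linalg.norm(R["barL"]-R["barR"]))
for k in("bar","eye"):
    d=R[k+"L"]-R[k+"R"];print(k,"yaw",np.arctan2(-d[0],d[1]))
d=R["barL"]-R["barR"];yaw=np.arctan2(-d[0],d[1])
mid=(R["barL"]+R["barR"])/2;em=(R["eyeL"]+R["eyeR"])/2
x=np.array([np.cos(yaw),np.sin(yaw),0]);l=np.array([-x[1],x[0],0])
w=mid-foot;t=np.arctan2(w@x,w[2]);w2=mid-em;print("tilt",t,np.linalg.norm(w),"lat",w@l,"eyes mid",em)
z=x*np.sin(t)+np.array([0,0,np.cos(t)]);X=x*np.cos(t)-np.array([0,0,np.sin(t)])
print("tilt by eyes",np.arctan2((em-foot)@x,em[2]-.14)-np.arctan2(.013,.06))
lens=foot+.06*z+.013*X;r=bowl-lens;print("bowl in lens",r@X,r@l,r@z)
E
```

```text
barL [0.6099 0.0429 0.2773] 0.0045
barR [ 0.5064 -0.0414  0.2784] 0.0014
eyeL [0.5781 0.0297 0.1912] 0.0018
eyeR [ 0.522  -0.0106  0.1889] 0.001
barlen 0.13346305035813996
bar yaw -0.8869072325846585
eye yaw -0.9474123281488029
tilt 0.3335414841257699 0.1458831852246635 lat 0.001278467584977381 eyes mid [0.55001515 0.00954447 0.19009376]
tilt by eyes 0.4074274684644458
bowl in lens 0.33054981753362334 -0.005631773902920134 -0.00552242667555293
```

```bash
python3 -c "
from station import *
print(finish_job())"
```

```text
the job is handed in; nothing more can be done
None
```

The lamp head now points at the mouth of the top bowl, about 6 mm off sideways and 6 mm off vertically by my camera measurement (limit 35 mm). It has been released, nothing else was touched, and the job was handed in at about 5 s; no verdict came back.

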